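# Load a solid-state drive into the test cradle past its drop gate

## Robot

A 6-joint arm with a two-finger parallel gripper is mounted at the origin on the work surface; the furniture and walls round the work are solid. World frame = base frame: x ahead of the robot, y to its left, z up, the work surface at z = 0. Lengths are in m, angles in rad, forces in N, time in s.
With the tool pointing down it reaches from about 0.2 to 0.875 m from the base axis. Payload 3.4 kg.
Tool frame: the origin (TCP) lies midway between the tips of the shut fingers; the grasp point (between the pads) lies 19 mm behind it (ctrl.grip_point_offset is the distance from the TCP to the grasp point, in m); z points along the fingers, y is the line along which they close (so a half turn about z gives the same grasp; the last joint's range is limited). The gripper opens to 94 mm and grips with 3 to 60 N. Pads are 16 mm wide; open, the fingers measure 119 mm over their backs; the gripper's body (75 mm by 177 mm) begins 78 mm behind the grasp point.
Start: joints at [-1.416, 0.276, 1.505, -0, 1.361, -0.121], TCP at [0.157, -0.553, 0.205] pointing down, gripper open.
Joint ranges: [-2.89, 2.89], [-0.75, 2.08], [0.22, 2.7], [-1.18, 4.32], [0.11, 2.71], [-2.7, 2.7]. Speed limits (rad/s): [2.57, 2.57, 3.14, 3.14, 3.14, 3.14].

## Interface

Orientations are given as [roll, pitch, yaw] about the fixed x, y, z axes, in that order (R = Rz(yaw) Ry(pitch) Rx(roll)).
In Python, from workcell import ctrl gives the robot as it stands. The module is installed in compiled form; this text tells all that it offers.
- The arm moves only by the tool carry_out, never from a script. Its argument "rows" is a list of rows, each an object of numbers: "wx", "wy", "wz": the turn, a rotation vector about the tool's x, y, z in degrees; "tx", "ty", "tz": the shift along the tool's x, y, z in mm; "gripper": the gripper command: -1 is shut, 1 is fully open, values between are in proportion. A call has 1 to 12 rows; each row is the pose to reach, as a shift and turn from the pose commanded when the call began, along the tool's axes at that moment; what a row does not reach only later rows make up. A row lasts 1/10 s, in which the tool goes at most 50 mm and 8.59 degrees, less where a joint would pass 70% of its speed; a pose out of reach is approached as far as the arm can. A call with a gripper value outside its range is refused whole. The fingers move at their own pace and stop on an object; "force" is the grip in N (left out, the last holds). Time passes only in rows, so rows that repeat a pose let the fingers close. It gives the time, the measured TCP pose, the force, the opening and the grip force at its end, in the units of the state.
- ctrl.state(): the state, without advancing time (a new reading comes with each control period).
- ctrl.get_image(name): name is "scene" or "side" or "wrist"; returns the picture (384x512x3 uint8, blue, green, red); there is no depth.
- ctrl.camera_info(name): a dict with "intrinsics" (3x3 intrinsics, pixels), "view" (4x4, takes a point from world to camera coordinates). Camera axes: x right, y down, z forward; pixel columns grow to the right and rows downward; lengths in m; the calibration is good to about 2 mm. A picture is of the moment at which its call begins: read the wrist's pose just before it. camera_info takes no time and is no camera call; for the wrist camera it gives the pose at the moment of the call.
- ctrl.job_done(): hands the job in; it is judged then, once.
The state is a dict: "t": time; "joint_positions": joint angles; "qd": joint speeds; "joint_efforts": joint torques, N m; "ee_pos": TCP position; "tcp_rot": TCP orientation; "wrist_force": force on the tool from outside, world axes, zero at the start; "wrist_torque": the same for the moment, N m; "finger_gap": finger opening in m; "gripper_force": force on a finger pad.
Only numpy, scipy, OpenCV 4.12 (cv2) and the standard library are available. Lean on these libraries where they do the work, as an engineer would, in place of code of your own. Each camera call takes 0.05 s, during which the arm holds its last target. There are 200 camera calls.

## Task

Take the small solid-state drive and slide it gently, contact end first, along the bed of the test cradle, under the drop gate and against the sprung contacts, just far enough that the gate falls shut behind it and holds it there. The contact head was clamped by hand, so feel for the contacts and do not ram them to the bottom of their travel; then let go, and leave the other things on the bench alone.

Things in the scene. Friction and masses are not known exactly. Their poses are not given: they have to be found in the camera images.
- drive: the solid-state drive to load: flat dark box with a pale label, 70 mm wide (own x), 100 mm long (own y), 8 mm thick, about 55 g, lying label up. Origin at the centre of its underside, z up. The end at its own -y, with gold contacts in the end face, goes in first. Grip it across the 70 mm, pads' middle about 22 mm from the other (+y) end: only its front 60 mm goes between the guides
- drive_contacts (a point): middle of the drive's contact end face (its own y = -50 mm), 4 mm above its underside
- cradle: open-frame drive test cradle, fixed on the table. Origin at the underside of its grey base plate (210 x 100 x 6 mm, own x -102 to +108), z up; own +x is the push-in direction. Black slide bed along y = 0, 54 mm wide (narrower than the drive: fingers at the drive's sides hang free beside it), x -98 to +62, top 16 mm above the table; the drive lies flat on it, its length along x
- guide_mouth (a point): on the bed at own x = +6, y = 0: middle of the flared mouth of the two aluminium side guides, 26 mm high above the table, 78 mm apart here and narrowing to 73 mm from x = +20 to +60
- gate_place (a point): nominal place of the gate hinge: cradle x = -51, y = 0, 18 mm above the bed. The gate is 38 mm wide; its lip when shut is 11 mm further in. It hangs from a 20 mm wide arm over the bed (underside 17, top 24 mm above the bed) that comes back from the contact head. Head, arm, gate and contacts are clamped by hand together up to 6 mm either way along x of nominal, not measured
- contacts_place (a point): nominal place of the free face of the sprung contact block: cradle x = +57, y = 0, 4 mm above the bed, in front of the black contact head (x +70 to +104, 86 mm wide, 46 mm above the table, two steel thumbscrews). True place up to 6 mm either way along x, together with the gate
- gate (a joint): angle of the steel drop gate, rad: 0 = shut, lip 3 mm above the bed, leaning inward. The drive swings it inward and up (about 0.39 while underneath); it falls shut by weight and a light spring (lip force under 1 N) and cannot swing outward. It drops once the drive has pushed the contacts in about 8 mm; let go, the drive then springs back some 3.5 mm onto it
- contacts (a joint): how far the sprung contact block is pushed in, m: 0 = free. Spring force 4 N at first touch plus 1 N per mm: the gate drops at about 8 mm (12 N); over-pressed from 11 mm (15 N); solid stop at 13 mm
- big_drive: bystander: the larger metal hard drive, 102 x 147 x 27 mm, not to be used
- dish: bystander: round metal dish with screws, 74 mm across, 19 mm high
- driver: bystander: slim white precision screwdriver, 142 mm long, 11 mm thick
- memory: bystander: green memory module, 133 x 31 x 4 mm
Mind the look-alikes: they are no part of the job. What is meant by the drive is not brown or pink, and is the larger of those in its own colour.

How it is judged:
On the way, in this order (a step that is already met when the one before it is completed fails the run):
1. the drive, flat on the bed and in line, has swung the gate up with its contact end (value of joint gate above 0.2 rad and x of drive_contacts in the frame of cradle between -0.05 and 0.04 m and z of drive_contacts in the frame of cradle between 0.016 and 0.03 m and angle between the y axis of drive and the x axis of cradle, either way round below 0.15 rad), for 0.1 s.
2. the drive presses the contacts in while the gate still rests on it (value of joint contacts above 0.002 m and value of joint gate above 0.2 rad), for 0.1 s.
At the end, for the whole second after the job is handed in: the gate has fallen shut behind the drive (under 0.1 rad) and holds it, contact end first (within 3 mm of the middle), flat and straight on the bed, with the contacts still pressed in more than 3 mm; the drive is let go and at rest (value of joint gate below 0.1 rad and value of joint contacts above 0.003 m and x of drive_contacts in the frame of cradle above 0.048 m and y of drive_contacts in the frame of cradle between -0.003 and 0.003 m and z of drive in the frame of cradle between 0.0145 and 0.018 m and angle between drive's own z axis and vertical below 0.04 rad and angle between the y axis of drive and the x axis of cradle, either way round below 0.05 rad and linear speed of drive below 0.01 m/s); the robot touches nothing.
It fails at once if the sprung contacts are over-pressed (pushed in more than 11 mm, about 15 N) (value of joint contacts above 0.011 m).
It fails at once if the drive is rammed against the cradle's bed or guides with over 25 N (contact force between drive and cradle above 25 N).
It fails at once if a bystander is pushed more than 15 mm (distance of any of big_drive, dish, driver, memory from where it was at the start of the episode above 0.015 m).
It also fails if it takes over 51 s, if anything falls off the work surface, if the arm or the gripper's body presses on something with over 40 N, if the wrist force passes 120 N, or if a joint passes its speed limit or range.

## Working session

There is one attempt and no reset: what is moved stays moved. The work goes in short steps, Python scripts to look and compute and a tool call to move; the robot and the scene stay as the last step left them, time stands still between calls to the robot, and variables do not carry over. Pictures are saved under pics/ and viewed, at most 10 in all, crops included, and the job is handed in when it is done.

Besides the shell and the picture viewer there is one more tool, called as name(argument=value, ...), one argument or row to a line, values as JSON. carry_out: Moves the arm, as the interface text tells. Its arguments: {"type":"object","properties":{"rows":{"type":"array"},"force":{"type":"number"}},"required":["rows"]}

```bash
mkdir -p pics; ls; python3 - <<'E'
from workcell import ctrl
import cv2,numpy as np
a=[ctrl.get_image(n) for n in("scene","side")]
for n,i in zip(("scene","side"),a): cv2.imwrite(f"pics/{n}0.png",i)
cv2.imwrite("pics/s0.png",cv2.resize(a[0],(768,576)));cv2.imwrite("pics/d0.png",cv2.resize(a[1],(768,576)))
for n in("scene","side","wrist"):
  c=ctrl.camera_info(n);V=np.array(c["view"]);print(n,np.round(c["intrinsics"],1).tolist(),np.round(-V[:3,:3].T@V[:3,3],3),np.round(V[2,:3],2))
s=ctrl.state();print(s)
print(ctrl.grip_point_offset)
E
```

```text
pics
scene [[392.5, 0.0, 254.0], [0.0, 392.5, 194.1], [0.0, 0.0, 1.0]] [-0.123  0.412  0.814] [ 0.49 -0.53 -0.69]
side [[420.3, 0.0, 260.7], [0.0, 420.3, 183.7], [0.0, 0.0, 1.0]] [ 0.458 -1.233  0.655] [-0.06  0.87 -0.5 ]
wrist [[265.0, 0.0, 259.7], [0.0, 265.0, 194.7], [0.0, 0.0, 1.0]] [ 0.224 -0.535  0.383] [-0.23 -0.06 -0.97]
{'t': 0.1, 'joint_positions': array([-1.41599670e+00,  2.76528681e-01,  1.50597805e+00, -1.91940852e-05,
        1.36070515e+00, -1.21001487e-01]), 'qd': array([-0.00076084, -0.00145287, -0.00289771,  0.00074226,  0.00024266,
       -0.00081023]), 'joint_efforts': array([ 2.17755536e-03, -4.05456376e+01, -2.37779886e+01,  7.03490060e-02,
        2.98972637e-02, -5.51102016e-05]), 'ee_pos': array([ 0.15649195, -0.55277495,  0.20470435]), 'tcp_rot': array([-3.13998300e+00, -1.76822599e-04,  2.75804995e-01]), 'wrist_force': array([0.40891674, 0.15158609, 0.24667707]), 'wrist_torque': array([ 0.00858487, -0.01584608,  0.03602649]), 'gripper_force': 0.0, 'finger_gap': 0.09377304675284981}
0.0188
```

View pics/s0.png

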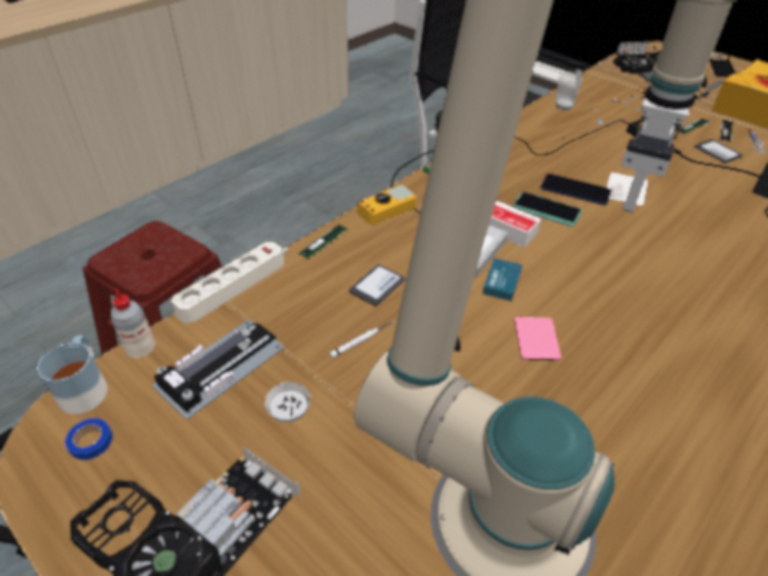

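View pics/d0.png

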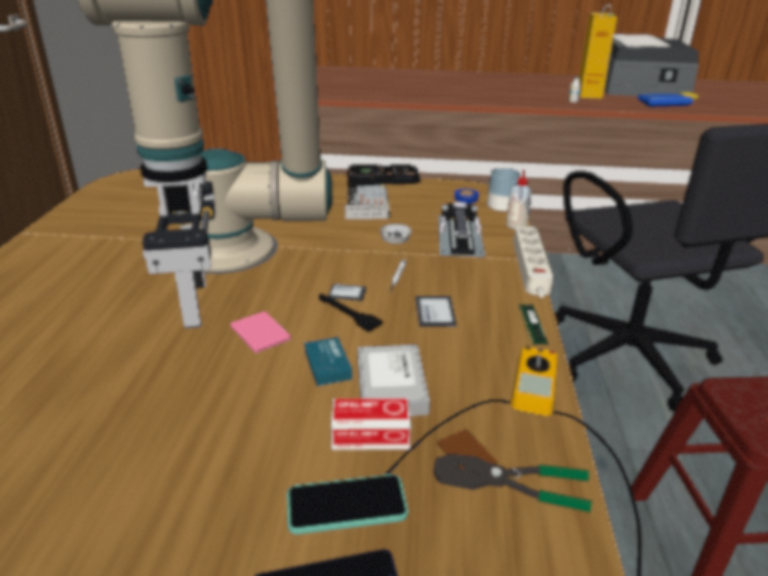

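Scene image (768-wide): candidates for the drive are a dark box with a pale label at scene (377,284) / side (435,311), a smaller one at side (347,291), teal at side (327,360), a pink pad at side (260,331), a brown piece at side (470,447), and another pale-label item at scene (718,150). The cradle is at scene (218,367) / side (461,230), head toward scene (175,380). I'll measure the dark ones and enlarge.

```bash
cat > h.py <<'E'
import cv2,numpy as np
from workcell import ctrl
def ray(n,uv,z,info=None):
    c=info or ctrl.camera_info(n);V=np.array(c["view"]);K=np.array(c["intrinsics"])
    uv=np.atleast_2d(uv).astype(float);d=np.c_[uv,np.ones(len(uv))]@np.linalg.inv(K).T@V[:3,:3]
    o=-V[:3,:3].T@V[:3,3];return o+d*((z-o[2])/d[:,2])[:,None]
def proj(n,P,info=None):
    c=info or ctrl.camera_info(n);V=np.array(c["view"]);p=np.atleast_2d(P)@V[:3,:3].T+V[:3,3]
    q=p@np.array(c["intrinsics"]).T;return q[:,:2]/q[:,2:]
E
python3 - <<'E'
from h import *
I=cv2.imread("pics/side0.png");S=cv2.imread("pics/scene0.png")
def cr(i,x0,y0,x1,y1): return cv2.resize(i[y0:y1,x0:x1],(400,300),interpolation=cv2.INTER_CUBIC)
cv2.imwrite("pics/c1.png",np.vstack([np.hstack([cr(I,205,175,325,265),cr(I,270,120,350,180)]),np.hstack([cr(S,95,205,215,295),cr(S,215,160,295,220)])]))
for n,u in(("side",(435,311)),("side",(347,291)),("scene",(377,284)),("scene",(718,150)),("side",(461,230)),("scene",(218,367)),("side",(327,360))):print(n,u,ray(n,np.array(u)/1.5,.008).round(3))
# dark drive extents by non-wood mask in side
hsv=cv2.cvtColor(I,cv2.COLOR_BGR2HSV);m=(hsv[...,1]<90).astype(np.uint8)
k,l,st,c=cv2.connectedComponentsWithStats(m)
for u in((290,207),(231,194)):
  j=l[u[1],u[0]];cn=cv2.findContours((l==j).astype(np.uint8),0,2)[0][0][:,0]
  P=ray("side",cn,.008)[:,:2].astype(np.float32);print(u,st[j],cv2.minAreaRect(P))
E
```

```text
side (435, 311) [[ 0.476 -0.227  0.008]]
side (347, 291) [[ 0.301 -0.172  0.008]]
scene (377, 284) [[ 0.474 -0.215  0.008]]
scene (718, 150) [[ 0.184 -1.231  0.008]]
side (461, 230) [[0.532 0.136 0.008]]
scene (218, 367) [[0.525 0.131 0.008]]
side (327, 360) [[ 0.299 -0.397  0.008]]
(290, 207) [277 197  27  21 499] ((0.4754917025566101, -0.22318635880947113), (0.0690101906657219, 0.10491600632667542), 6.439845561981201)
(231, 194) [214 189  39  31 394] ((0.3267754316329956, -0.20994962751865387), (0.08931617438793182, 0.16788837313652039), 45.57468795776367)
```

View pics/c1.png

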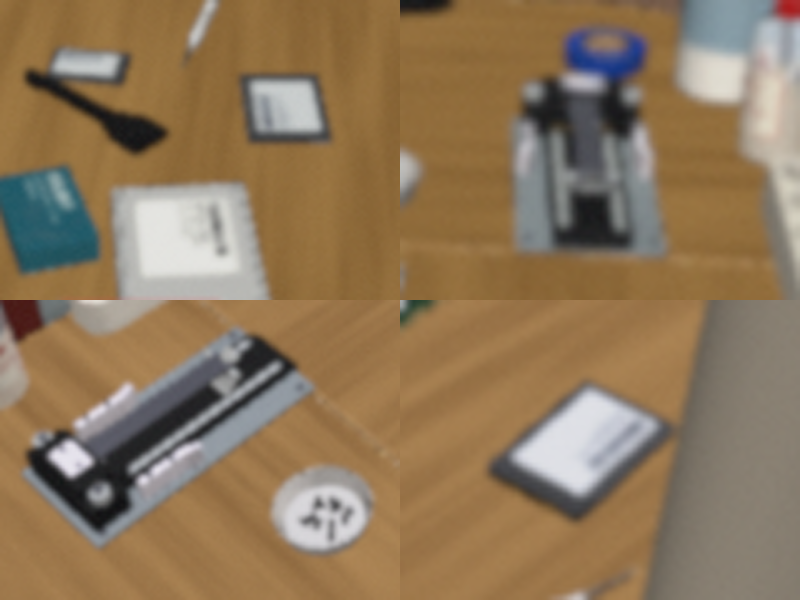

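The larger dark drive with pale label (side (435,311), scene (377,284)) at about (0.475,-0.22) measures ~70x100: not pink/brown, larger than its dark twin at side (347,291). The cradle's head points away from the side camera (+y). Next: a wrist look at the drive from its +y side to find the gold end.

```bash
cat >> h.py <<'E'
from scipy.spatial.transform import Rotation as Rn
def rel(p,yaw):
    """shift (mm, tool axes) and wz (deg) from present tool pose to world TCP p, tool down, yaw"""
    s=ctrl.state();R=Rn.from_euler("xyz",s["tcp_rot"]);T=Rn.from_euler("xyz",[np.pi,0,yaw])
    return (R.inv().apply(np.array(p)-s["ee_pos"])*1000).round(1),np.degrees((R.inv()*T).as_rotvec()).round(2)
E
python3 - <<'E'
from h import *
q=ray("scene",[(102.5,347.5),(125,368.5),(189.5,320.5),(167,302.5)],.006)[:,:2];print(q.round(3))
for a,b in((0,3),(1,2),(1,0),(2,3)):
  d=q[b]-q[a];print(np.linalg.norm(d).round(3),np.degrees(np.arctan2(d[1],d[0])).round(1))
print(rel([.475,-.09,.12],np.pi/2))
E
```

```text
[[0.361 0.355]
 [0.289 0.347]
 [0.277 0.188]
 [0.349 0.195]]
0.16 -94.3
0.159 -94.5
0.072 6.5
0.073 5.6
(array([ 432.5, -358.4,   85.4]), array([-7.00e-02, -7.00e-02, -7.42e+01]))
```

```bash
python3 - <<'E'
from h import *
q=ray("scene",np.array([(102.5,347.5),(125,368.5),(189.5,320.5),(167,302.5)])-[0,90],.006)[:,:2];print(q.round(3),q.mean(0))
for a,b in((0,3),(1,2),(1,0),(2,3)):
  d=q[b]-q[a];print(np.linalg.norm(d).round(3),np.degrees(np.arctan2(d[1],d[0])).round(1))
E
```

```text
[[0.57  0.23 ]
 [0.475 0.226]
 [0.482 0.019]
 [0.58  0.02 ]] [0.52650152 0.12348293]
0.211 -87.4
0.207 -88.1
0.095 2.5
0.098 0.6
```

carry_out(
  rows=[
    {"tx":43,"ty":-36,"tz":0,"wz":-8},
    {"tx":86,"ty":-72,"tz":0,"wz":-16},
    {"tx":130,"ty":-108,"tz":0,"wz":-24},
    {"tx":173,"ty":-144,"tz":0,"wz":-32},
    {"tx":216,"ty":-180,"tz":0,"wz":-40},
    {"tx":260,"ty":-215,"tz":10,"wz":-48},
    {"tx":303,"ty":-250,"tz":30,"wz":-56},
    {"tx":346,"ty":-287,"tz":50,"wz":-64},
    {"tx":390,"ty":-323,"tz":70,"wz":-70},
    {"tx":432,"ty":-358,"tz":85,"wz":-74.2},
    {"tx":432,"ty":-358,"tz":85,"wz":-74.2},
    {"tx":432,"ty":-358,"tz":85,"wz":-74.2},
  ],
)

```text
$.rows[0]: bad value
```

carry_out(
  rows=[
    {"wx":0,"wy":0,"wz":-8,"tx":43,"ty":-36,"tz":0,"gripper":1},
    {"wx":0,"wy":0,"wz":-16,"tx":86,"ty":-72,"tz":0,"gripper":1},
    {"wx":0,"wy":0,"wz":-24,"tx":130,"ty":-108,"tz":0,"gripper":1},
    {"wx":0,"wy":0,"wz":-32,"tx":173,"ty":-144,"tz":0,"gripper":1},
    {"wx":0,"wy":0,"wz":-40,"tx":216,"ty":-180,"tz":0,"gripper":1},
    {"wx":0,"wy":0,"wz":-48,"tx":260,"ty":-215,"tz":10,"gripper":1},
    {"wx":0,"wy":0,"wz":-56,"tx":303,"ty":-250,"tz":30,"gripper":1},
    {"wx":0,"wy":0,"wz":-64,"tx":346,"ty":-287,"tz":50,"gripper":1},
    {"wx":0,"wy":0,"wz":-70,"tx":390,"ty":-323,"tz":70,"gripper":1},
    {"wx":0,"wy":0,"wz":-74.2,"tx":432,"ty":-358,"tz":85,"gripper":1},
    {"wx":0,"wy":0,"wz":-74.2,"tx":432,"ty":-358,"tz":85,"gripper":1},
    {"wx":0,"wy":0,"wz":-74.2,"tx":432,"ty":-358,"tz":85,"gripper":1},
  ],
)

```text
t: 1.3
ee_pos: [0.4754, -0.0877, 0.1189]
tcp_rot: [-3.14, -0.002, 1.574]
wrist_force: [-0.4, -0.5, -0.2]
finger_gap: 0.0939
gripper_force: 0.0
```

```bash
python3 - <<'E'
from h import *
import pickle
info=ctrl.camera_info("wrist");im=ctrl.get_image("wrist");cv2.imwrite("pics/w1.png",im);pickle.dump(info,open("w1.pkl","wb"))
pts=proj("wrist",[[.475,-.22,.008],[.44,-.17,0],[.51,-.17,0],[.44,-.27,0],[.51,-.27,0],[.53,.02,.006]],info);print(pts.round(0).tolist())
cv2.imwrite("pics/w1b.png",cv2.resize(im,(768,576)))
E
```

```text
[[259.0, 296.0], [231.0, 256.0], [288.0, 256.0], [233.0, 325.0], [286.0, 325.0], [314.0, 91.0]]
```

View pics/w1b.png

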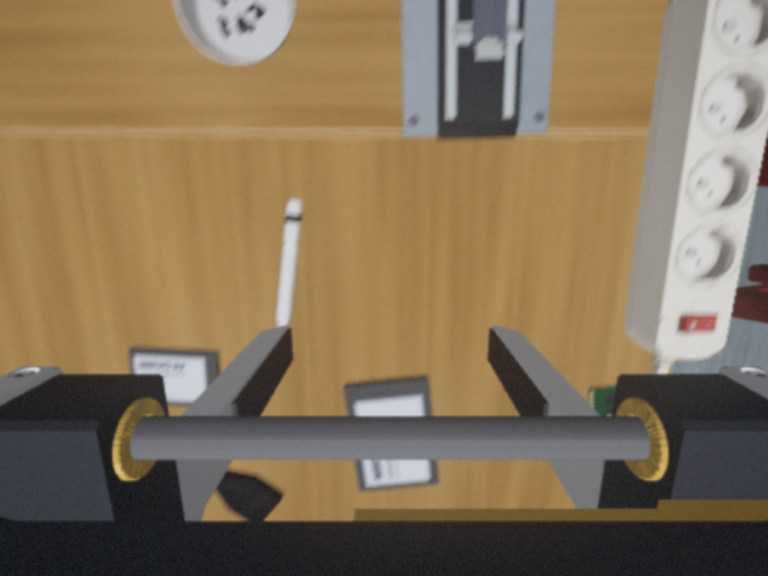

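Drive at wrist (392,433), wide dark margin toward the +y end (row 380); the cradle entry with flared... bed end is at (478,130). Enlarging the two drive ends (wrist +y end, side view −y end).

```bash
python3 - <<'E'
from h import *
w=cv2.imread("pics/w1.png");s=cv2.imread("pics/side0.png");c=cv2.imread("pics/scene0.png")
f=lambda i,x,y,W,H,k:cv2.resize(i[y:y+H,x:x+W],(k[0],k[1]),interpolation=cv2.INTER_NEAREST)
cv2.imwrite("pics/c2.png",np.vstack([f(w,220,240,80,30,(800,300)),np.hstack([f(s,270,192,40,30,(400,300)),f(c,225,170,52,39,(400,300))])]))
for r in range(247,262):print(r,w[r,240:280:6].tolist())
print()
for r in range(210,221):print(r,s[r,284:302:3].tolist())
E
```

```text
247 [[90, 141, 172], [85, 133, 167], [87, 137, 168], [87, 138, 169], [86, 134, 168], [80, 130, 163], [79, 129, 162]]
248 [[88, 140, 172], [82, 131, 165], [88, 135, 170], [86, 134, 167], [86, 135, 168], [81, 130, 164], [80, 128, 161]]
249 [[90, 140, 172], [86, 135, 168], [88, 137, 169], [85, 134, 168], [83, 132, 166], [78, 123, 155], [72, 117, 149]]
250 [[90, 139, 172], [82, 132, 166], [88, 137, 168], [82, 129, 159], [79, 124, 155], [67, 111, 142], [68, 106, 133]]
251 [[87, 138, 170], [80, 127, 161], [81, 126, 158], [73, 116, 145], [65, 108, 136], [62, 95, 120], [68, 94, 115]]
252 [[85, 133, 163], [78, 126, 156], [73, 118, 145], [62, 98, 124], [58, 89, 113], [55, 79, 95], [70, 75, 88]]
253 [[76, 116, 147], [65, 107, 135], [61, 97, 124], [56, 79, 98], [60, 72, 84], [67, 74, 84], [76, 75, 79]]
254 [[60, 98, 123], [60, 91, 112], [62, 80, 95], [62, 75, 87], [71, 74, 81], [75, 78, 83], [80, 79, 81]]
255 [[60, 87, 104], [61, 76, 86], [64, 70, 77], [75, 79, 83], [78, 79, 82], [81, 80, 82], [87, 85, 87]]
256 [[70, 77, 86], [72, 75, 78], [76, 76, 80], [81, 75, 81], [91, 87, 89], [93, 89, 92], 
[... 930 characters left out ...]
183, 179], [180, 179, 176]]
214 [[125, 122, 119], [131, 130, 127], [136, 134, 131], [141, 140, 138], [141, 141, 138], [139, 138, 136]]
215 [[89, 87, 86], [88, 88, 85], [90, 90, 87], [94, 93, 91], [95, 95, 93], [93, 92, 90]]
216 [[67, 69, 71], [67, 68, 70], [67, 69, 70], [66, 68, 69], [67, 68, 71], [77, 78, 80]]
217 [[61, 76, 90], [61, 76, 91], [60, 76, 90], [62, 76, 91], [60, 76, 90], [79, 90, 103]]
218 [[61, 96, 125], [60, 95, 125], [61, 96, 126], [58, 95, 123], [60, 96, 124], [73, 105, 132]]
219 [[58, 105, 140], [64, 110, 145], [62, 108, 143], [61, 107, 142], [62, 108, 142], [66, 112, 147]]
220 [[61, 110, 146], [62, 111, 148], [59, 109, 145], [60, 109, 144], [62, 111, 147], [63, 113, 149]]
```

View pics/c2.png

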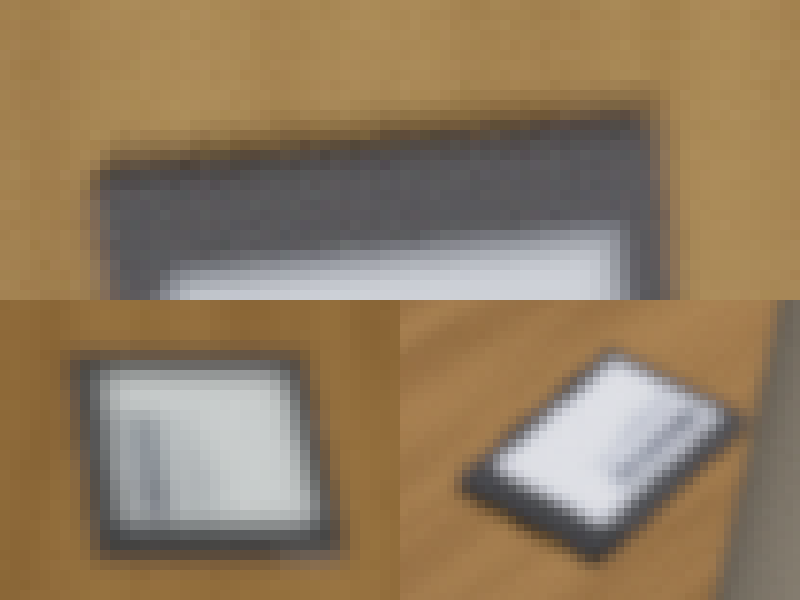

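The +y end shows perhaps a faint gold tinge, not decisive; I'll tilt the wrist camera for an oblique view of that end.

carry_out(
  rows=[
    {"wx":0,"wy":-8,"wz":0,"tx":10,"ty":0,"tz":10,"gripper":1},
    {"wx":0,"wy":-16,"wz":0,"tx":20,"ty":0,"tz":20,"gripper":1},
    {"wx":0,"wy":-24,"wz":0,"tx":30,"ty":0,"tz":30,"gripper":1},
    {"wx":0,"wy":-30,"wz":0,"tx":38,"ty":0,"tz":39,"gripper":1},
    {"wx":0,"wy":-30,"wz":0,"tx":38,"ty":0,"tz":39,"gripper":1},
  ],
)

```text
t: 1.85
ee_pos: [0.4734, -0.0498, 0.0788]
tcp_rot: [-3.134, 0.525, 1.582]
wrist_force: [0.2, 0.2, -0.1]
finger_gap: 0.0938
gripper_force: 0.0
```

```bash
python3 - <<'E'
from h import *
info=ctrl.camera_info("wrist");im=ctrl.get_image("wrist");cv2.imwrite("pics/w2.png",im)
u=proj("wrist",[[.475,-.17,.004]],info)[0].astype(int);print(u)
cv2.imwrite("pics/w2b.png",cv2.resize(im[u[1]-40:u[1]+50,u[0]-60:u[0]+60],(800,600),interpolation=cv2.INTER_CUBIC))
E
```

```text
[260 242]
```

View pics/w2b.png

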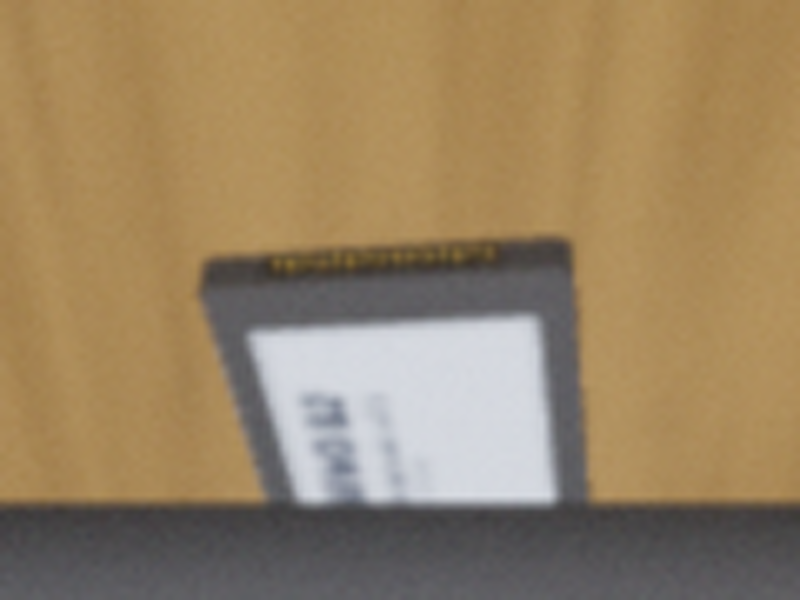

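Gold contacts are clearly at the +y-world end, at (385,258) in the crop, so it already points the right way. Now measure the drive from w1 and plan a cradle view.

```bash
python3 - <<'E'
from h import *
import pickle
info=pickle.load(open("w1.pkl","rb"));im=cv2.imread("pics/w1.png")
h=cv2.cvtColor(im,cv2.COLOR_BGR2HSV);m=(h[...,1]<70)
m[:245]=0;m[272:312]=0;m[336:]=0;m[:,:222]=0;m[:,302:]=0
k,l,st,_=cv2.connectedComponentsWithStats(m.astype(np.uint8));print(st[1:][st[1:,4]>50])
ys,xs=np.nonzero(np.isin(l,1+np.nonzero(st[1:,4]>100)[0]))
P=ray("wrist",np.c_[xs,ys],.008,info)[:,:2].astype(np.float32);r=cv2.minAreaRect(P);print(r,cv2.boxPoints(r).round(4).tolist())
print(rel([.525,.0,.26],np.pi/2))
E
```

```text
[[230 252  57  20 984]
 [238 312  54  15 691]]
((0.4771990478038788, -0.21278221905231476), (0.06772630661725998, 0.09953410178422928), 6.67844295501709) [[0.43779999017715454, -0.1673000007867813], [0.44940000772476196, -0.2660999894142151], [0.5166000127792358, -0.2583000063896179], [0.5049999952316284, -0.15940000116825104]]
(array([ -45.8,   50.5, -181.7]), array([-0.19, 30.01,  0.37]))
```

carry_out(
  rows=[
    {"wx":0,"wy":6,"wz":0,"tx":-9,"ty":10,"tz":-36,"gripper":1},
    {"wx":0,"wy":12,"wz":0,"tx":-18,"ty":20,"tz":-73,"gripper":1},
    {"wx":0,"wy":18,"wz":0,"tx":-27,"ty":30,"tz":-110,"gripper":1},
    {"wx":0,"wy":24,"wz":0,"tx":-37,"ty":40,"tz":-146,"gripper":1},
    {"wx":0,"wy":30,"wz":0.4,"tx":-46,"ty":50,"tz":-182,"gripper":1},
    {"wx":0,"wy":30,"wz":0.4,"tx":-46,"ty":50,"tz":-182,"gripper":1},
    {"wx":0,"wy":30,"wz":0.4,"tx":-46,"ty":50,"tz":-182,"gripper":1},
  ],
)

```text
t: 2.6
ee_pos: [0.5248, -0.0049, 0.2636]
tcp_rot: [3.137, 0.001, 1.56]
wrist_force: [-1.7, -0.0, -0.9]
finger_gap: 0.0938
gripper_force: 0.0
```

```bash
python3 - <<'E'
from h import *
import pickle
info=ctrl.camera_info("wrist");im=ctrl.get_image("wrist");cv2.imwrite("pics/w3.png",im);pickle.dump(info,open("w3.pkl","wb"))
u=proj("wrist",[[.525,.13,.01]],info)[0].astype(int);print(u)
x0,y0=u[0]-100,max(u[1]-90,0);print(x0,y0)
cv2.imwrite("pics/w3b.png",cv2.resize(im[y0:y0+150,x0:x0+200],(800,600),interpolation=cv2.INTER_CUBIC))
print(ctrl.state()["ee_pos"],ctrl.state()["tcp_rot"])
E
```

```text
[258  83]
158 0
[ 0.52382459 -0.00388587  0.26212319] [3.13993268e+00 4.69035459e-04 1.56167720e+00]
```

View pics/w3b.png

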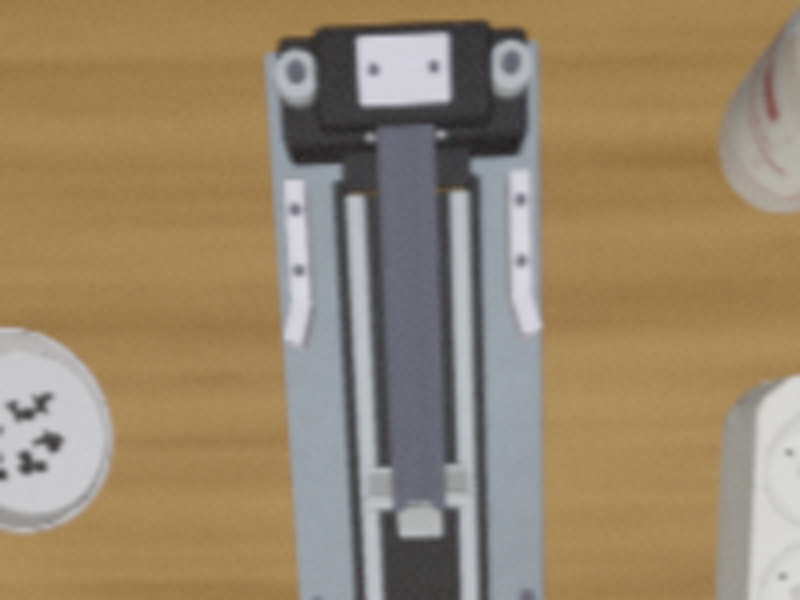

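Cradle seen from above: head at (403,80), arm down to the gate at (420,520), guides at (297,260)/(520,250), contact block's front edge near row 190, dish at (40,430). Now fit plate edges, bed edges and guides.

```bash
python3 - <<'E'
from h import *
import pickle
info=pickle.load(open("w3.pkl","rb"));im=cv2.imread("pics/w3.png")
h=cv2.cvtColor(im,cv2.COLOR_BGR2HSV).astype(int);wood=((h[...,0]<28)&(h[...,1]>70))
L=[];Rr=[]
for r in range(25,165):
  c=259+0
  row=wood[r]; 
  i=c
  while i>200 and not row[i-1:i+1].all(): i-=1
  j=c
  while j<330 and not row[j:j+2].all(): j+=1
  L.append((i+.5,r));Rr.append((j-.5,r))
def fit(p,z):
  P=ray("wrist",p,z,info)[:,:2]
  for _ in range(3):
    a=np.polyfit(P[:,1],P[:,0],1);e=P[:,0]-np.polyval(a,P[:,1]);P=P[abs(e)<max(2*np.median(abs(e)),.0008)]
  return a,len(P)
al,n1=fit(L,.006);ar,n2=fit(Rr,.006);print(al,ar,n1,n2)
am=(al+ar)/2;print("centre x at y=0,.02,.1,.2",np.polyval(am,[0,.02,.1,.2]),"width",np.polyval(ar-al,[.05,.15]),"angle",90-np.degrees(np.arctan(am[0])))
# front edge of plate: column scans either side
F=[]
for c in list(range(235,248))+list(range(281,290)):
  col=wood[:,c];r=140
  while r<260 and not col[r:r+2].all(): r+=1
  F.append((c,r-.5))
print("front edge",ray("wrist",F,.006,info)[:,:2].round(4).tolist()[::4])
# guides, z .026 inner edges, crop coords
f=lambda *p:(np.array(p)/4+[158,0]-.4)
print("guides L",ray("wrist",f((306,185),(310,298)),.026,info).round(4).tolist(),"R",ray("wrist",f((511,180),(514,290)),.026,info).round(4).tolist())
print("bed L",ray("wrist",f((340,195),(358,590)),.016,info).round(4).tolist(),"R",ray("wrist",f((478,190),(486,590)),.016,info).round(4).tolist())
print("block front",ray("wrist",f((360,192),(460,190)),.024,info).round(4).tolist(),"hinge block",ray("wrist",f((420,507),(420,537)),.038,info).round(4).tolist())
print("arm",ray("wrist",f((378,130),(436,130),(392,500),(444,500)),.040,info).round(4).tolist())
E
```

```text
[-0.03193957  0.48225247] [-0.03421371  0.58281516] 114 111
centre x at y=0,.02,.1,.2 [0.53253381 0.53187228 0.52922615 0.52591849] width [0.10044897 0.10022156] angle 91.89446127595949
front edge [[0.4854, 0.0183], [0.492, 0.0183], [0.4985, 0.0182], [0.5051, 0.0182], [0.5657, 0.0208], [0.5723, 0.0207]]
guides L [[0.491, 0.1782, 0.026], [0.4912, 0.1411, 0.026]] R [[0.5637, 0.1792, 0.026], [0.5653, 0.1432, 0.026]]
bed L [[0.5025, 0.1775, 0.016], [0.506, 0.0357, 0.016]] R [[0.5527, 0.1788, 0.016], [0.5568, 0.0352, 0.016]]
block front [[0.51, 0.1763, 0.024], [0.5457, 0.1767, 0.024]] hinge block [[0.5305, 0.0672, 0.038], [0.5304, 0.0564, 0.038]]
arm [[0.5171, 0.191, 0.04], [0.5367, 0.1909, 0.04], [0.5202, 0.0697, 0.04], [0.5393, 0.0696, 0.04]]
```

```bash
python3 - <<'E'
from h import *
import pickle
i=pickle.load(open("w1.pkl","rb"));print("driver end",ray("wrist",[(189,217),(195,135)],.005,i).round(3).tolist(),"mem",ray("wrist",[(395,265)],.004,i).round(3))
print(rel([.4803,-.2418,.08],np.radians(96.7)),rel([.4803,-.2418,.003],np.radians(96.7)))
E
```

```text
driver end [[0.393, -0.118, 0.005], [0.405, -0.025, 0.005]] mem [[ 0.64  -0.179  0.004]]
(array([-238.2,  -41.7,  182.2]), array([ 0.09,  0.03, -7.22])) (array([-238.2,  -41.8,  259.2]), array([ 0.09,  0.03, -7.22]))
```

carry_out(
  rows=[
    {"wx":0,"wy":0,"wz":-1.5,"tx":-40,"ty":-7,"tz":25,"gripper":1},
    {"wx":0,"wy":0,"wz":-3,"tx":-80,"ty":-14,"tz":50,"gripper":1},
    {"wx":0,"wy":0,"wz":-4.5,"tx":-120,"ty":-21,"tz":75,"gripper":1},
    {"wx":0,"wy":0,"wz":-6,"tx":-160,"ty":-28,"tz":105,"gripper":1},
    {"wx":0,"wy":0,"wz":-7.2,"tx":-200,"ty":-35,"tz":135,"gripper":1},
    {"wx":0,"wy":0,"wz":-7.2,"tx":-238,"ty":-42,"tz":170,"gripper":1},
    {"wx":0,"wy":0,"wz":-7.2,"tx":-238,"ty":-42,"tz":200,"gripper":1},
    {"wx":0,"wy":0,"wz":-7.2,"tx":-238,"ty":-42,"tz":210,"gripper":1},
    {"wx":0,"wy":0,"wz":-7.2,"tx":-238,"ty":-42,"tz":210,"gripper":1},
  ],
)

```text
t: 3.55
ee_pos: [0.4793, -0.238, 0.0498]
tcp_rot: [-3.139, -0.004, 1.69]
wrist_force: [0.1, 0.4, 0.4]
finger_gap: 0.0939
gripper_force: 0.0
```

```bash
python3 - <<'E'
from h import *
info=ctrl.camera_info("wrist");im=ctrl.get_image("wrist");cv2.imwrite("pics/w4.png",im)
cv2.imwrite("pics/w4b.png",cv2.resize(im,(768,576)))
print(rel([.4803,-.2418,.003],np.radians(96.7)),ctrl.state()["ee_pos"])
E
```

```text
(array([-3.3, -0.9, 48.5]), array([-0.  , -0.08,  0.18])) [ 0.48079765 -0.23853205  0.05147552]
```

View pics/w4b.png

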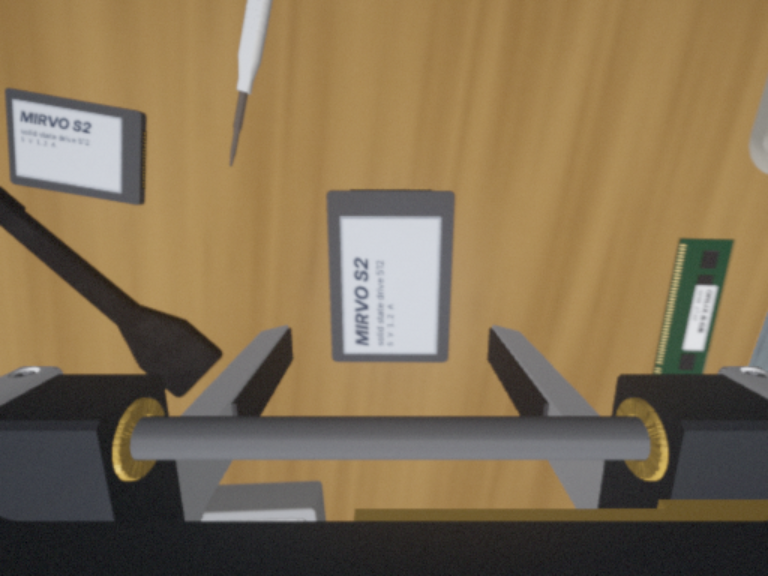

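Drive is centred between fingers, contact end up-image (392,191); black spudger tip near (215,355). Check positions before descending.

```bash
python3 - <<'E'
from h import *
q=ray("wrist",np.array([(328,192),(454,192),(448,361),(332,361)])/1.5,.008)[:,:2];print(q.round(4).tolist(),q.mean(0))
f=(q[0]+q[1])/2;r=(q[2]+q[3])/2;d=(f-r)/np.linalg.norm(f-r);a=np.arctan2(d[1],d[0]);print(np.linalg.norm(f-r),np.degrees(a))
g=r+.022*d;print("grasp",g,rel([*g,.003],a),"spudger",ray("wrist",np.array([(220,355),(185,395)])/1.5,.005).round(3).tolist())
# place pose: contact end at cradle x=c
O=np.array([.5287,.1213]);ang=np.radians(91.9);u=np.array([np.cos(ang),np.sin(ang)])
for c in(-.066,0,.057):print(c,(O+(c-.078)*u).round(4))
E
```

```text
[[0.4388, -0.1733], [0.5066, -0.165], [0.5187, -0.263], [0.4494, -0.2714]] [ 0.47836797 -0.2181859 ]
0.09868804713571076 96.6414089915753
grasp [ 0.48153044 -0.24534643] (array([-6.9, -0.1, 48.5]), array([-0.  , -0.08,  0.24])) spudger [[0.381, -0.277, 0.005], [0.36, -0.307, 0.005]]
-0.066 [ 0.5335 -0.0226]
0 [0.5313 0.0433]
0.057 [0.5294 0.1003]
```

carry_out(
  rows=[
    {"wx":0,"wy":0,"wz":0.2,"tx":-6,"ty":0,"tz":12,"gripper":1},
    {"wx":0,"wy":0,"wz":0.2,"tx":-6,"ty":0,"tz":24,"gripper":1},
    {"wx":0,"wy":0,"wz":0.2,"tx":-6,"ty":0,"tz":36,"gripper":1},
    {"wx":0,"wy":0,"wz":0.2,"tx":-6,"ty":0,"tz":44,"gripper":1},
    {"wx":0,"wy":0,"wz":0.2,"tx":-6,"ty":0,"tz":48,"gripper":1},
    {"wx":0,"wy":0,"wz":0.2,"tx":-6,"ty":0,"tz":48,"gripper":1},
    {"wx":0,"wy":0,"wz":0.2,"tx":-6,"ty":0,"tz":48,"gripper":1},
  ],
)

```text
t: 4.3
ee_pos: [0.4825, -0.2458, 0.0041]
tcp_rot: [3.14, 0.0, 1.686]
wrist_force: [-0.0, -0.4, 0.5]
finger_gap: 0.0942
gripper_force: 0.0
```

carry_out(
  rows=[
    {"wx":0,"wy":0,"wz":0,"tx":0,"ty":0,"tz":0,"gripper":0},
    {"wx":0,"wy":0,"wz":0,"tx":0,"ty":0,"tz":0,"gripper":-0.2},
    {"wx":0,"wy":0,"wz":0,"tx":0,"ty":0,"tz":0,"gripper":-1},
    {"wx":0,"wy":0,"wz":0,"tx":0,"ty":0,"tz":0,"gripper":-1},
    {"wx":0,"wy":0,"wz":0,"tx":0,"ty":0,"tz":0,"gripper":-1},
    {"wx":0,"wy":0,"wz":0,"tx":0,"ty":0,"tz":0,"gripper":-1},
    {"wx":0,"wy":0,"wz":0,"tx":0,"ty":0,"tz":0,"gripper":-1},
    {"wx":0,"wy":0,"wz":0,"tx":0,"ty":0,"tz":0,"gripper":-1},
  ],
  force=25,
)

```text
t: 5.1
ee_pos: [0.4824, -0.2459, 0.0043]
tcp_rot: [3.14, 0.001, 1.686]
wrist_force: [-0.9, -0.4, 4.0]
finger_gap: 0.0693
gripper_force: 25.0
```

```bash
python3 - <<'E'
from h import *
s=ctrl.state();print(s["ee_pos"],s["tcp_rot"],s["wrist_force"],s["finger_gap"],s["gripper_force"])
a=np.radians(91.9)
for p in([s["ee_pos"][0],s["ee_pos"][1],.07],[.5335,-.0226,.05]):print(rel(p,a))
E
```

```text
[ 0.48239176 -0.24586516  0.00427083] [3.13969925e+00 5.91007458e-04 1.68638681e+00] [-0.92254772 -0.36523146  3.97116728] 0.06928851828245554 24.96982991695404
(array([ -0. ,   0.1, -65.7]), array([0.11, 0.03, 4.72]))
(array([215.9,  76.6, -45.7]), array([0.11, 0.03, 4.72]))
```

carry_out(
  rows=[
    {"wx":0,"wy":0,"wz":0,"tx":0,"ty":0,"tz":-15,"gripper":-1},
    {"wx":0,"wy":0,"wz":0,"tx":0,"ty":0,"tz":-35,"gripper":-1},
    {"wx":0,"wy":0,"wz":1,"tx":20,"ty":7,"tz":-55,"gripper":-1},
    {"wx":0,"wy":0,"wz":2,"tx":50,"ty":18,"tz":-66,"gripper":-1},
    {"wx":0,"wy":0,"wz":3,"tx":85,"ty":31,"tz":-66,"gripper":-1},
    {"wx":0,"wy":0,"wz":4,"tx":120,"ty":45,"tz":-66,"gripper":-1},
    {"wx":0,"wy":0,"wz":4.7,"tx":155,"ty":58,"tz":-66,"gripper":-1},
    {"wx":0,"wy":0,"wz":4.7,"tx":180,"ty":68,"tz":-60,"gripper":-1},
    {"wx":0,"wy":0,"wz":4.7,"tx":195,"ty":74,"tz":-52,"gripper":-1},
    {"wx":0,"wy":0,"wz":4.7,"tx":202,"ty":77,"tz":-44,"gripper":-1},
    {"wx":0,"wy":0,"wz":4.7,"tx":202,"ty":77,"tz":-40,"gripper":-1},
    {"wx":0,"wy":0,"wz":4.7,"tx":202,"ty":77,"tz":-40,"gripper":-1},
  ],
)

```text
t: 6.3
ee_pos: [0.5348, -0.0366, 0.0432]
tcp_rot: [-3.141, 0.0, 1.604]
wrist_force: [-1.0, -0.4, -0.3]
finger_gap: 0.069
gripper_force: 25.0
```

```bash
python3 - <<'E'
from h import *
s=ctrl.state()
im=ctrl.get_image("wrist");d=ctrl.get_image("side")
cv2.imwrite("pics/w5.png",np.hstack([cv2.resize(im[:300,130:430],(480,480)),cv2.resize(d[110:190,275:325],(300,480),interpolation=cv2.INTER_CUBIC)]))
q=proj("side",[[.53,0,.02]]);print(q)
print(s["ee_pos"],s["tcp_rot"],s["wrist_force"],s["finger_gap"],s["gripper_force"],rel([.5339,-.0366,.0203],np.radians(91.9)))
E
```

```text
[[307.66576457 167.76979216]]
[ 0.53475251 -0.03661762  0.04316475] [-3.14147818e+00  1.24831445e-04  1.60426150e+00] [-1.00269739 -0.44246087 -0.32258325] 0.06897822693885654 24.971812963485718 (array([ 0.6, -1.5, 23.7]), array([ 0.09,  0.02, -0.04]))
```

View pics/w5.png

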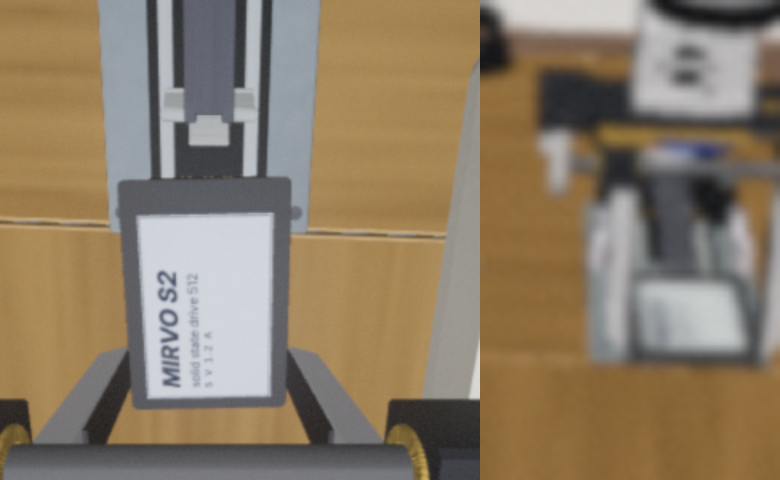

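```bash
python3 - <<'E'
from h import *
f=lambda p:np.array(p)/1.6+[130,0]
q=ray("wrist",f([(118,181),(291,177),(287,405),(131,408)]),.0469)[:,:2];print(q.round(4).tolist())
F=(q[0]+q[1])/2;R=(q[2]+q[3])/2;d=F-R;print(F,R,np.linalg.norm(d),np.degrees(np.arctan2(d[1],d[0])), np.linalg.norm(q[1]-q[0]),np.linalg.norm(q[2]-q[3]))
e=q[1]-q[0];print(90+np.degrees(np.arctan2(e[1],e[0])))
c=ray("wrist",f([(100,0),(318,0),(109,232),(307,232)]),.006)[:,:2];print(c.round(4).tolist())
A=(c[0]+c[1])/2;B=(c[2]+c[3])/2;print(A,B,np.degrees(np.arctan2(*(A-B)[::-1])))
s=ctrl.state();print(F[0]-(.53253-.03308*F[1]+.0002),R[0]-(.53253-.03308*R[1]+.0002))
E
```

```text
[[0.4968, 0.0405], [0.5653, 0.0443], [0.5715, -0.054], [0.5009, -0.0578]]
[0.53104409 0.04242144] [ 0.53621166 -0.05591784] 0.09847496035096934 93.00803167223783 0.06854746806204383 0.07063059743519284
93.19216782360674
[[0.4819, 0.1192], [0.5788, 0.1225], [0.4836, 0.0177], [0.5831, 0.021]]
[0.53036956 0.12086083] [0.533356   0.01932393] 91.68471954295195
-0.0002826065593583005 0.00163189642525996
```

Drive is 1.2° off and ~1.2 mm right at the grip; correct, then lower onto the bed.

carry_out(
  rows=[
    {"wx":0,"wy":0,"wz":0.6,"tx":0,"ty":-0.6,"tz":5,"gripper":-1},
    {"wx":0,"wy":0,"wz":1.2,"tx":0,"ty":-1.2,"tz":10,"gripper":-1},
    {"wx":0,"wy":0,"wz":1.2,"tx":0,"ty":-1.2,"tz":15,"gripper":-1},
    {"wx":0,"wy":0,"wz":1.2,"tx":0,"ty":-1.2,"tz":18,"gripper":-1},
    {"wx":0,"wy":0,"wz":1.2,"tx":0,"ty":-1.2,"tz":20,"gripper":-1},
    {"wx":0,"wy":0,"wz":1.2,"tx":0,"ty":-1.2,"tz":21,"gripper":-1},
    {"wx":0,"wy":0,"wz":1.2,"tx":0,"ty":-1.2,"tz":21,"gripper":-1},
    {"wx":0,"wy":0,"wz":1.2,"tx":0,"ty":-1.2,"tz":21,"gripper":-1},
  ],
)

```text
t: 7.2
ee_pos: [0.5345, -0.0362, 0.0232]
tcp_rot: [3.14, 0.0, 1.584]
wrist_force: [0.3, 0.6, -0.2]
finger_gap: 0.0689
gripper_force: 25.0
```

carry_out(
  rows=[
    {"wx":0,"wy":0,"wz":0,"tx":0,"ty":0,"tz":0.6,"gripper":-1},
    {"wx":0,"wy":0,"wz":0,"tx":0,"ty":0,"tz":0.6,"gripper":-1},
    {"wx":0,"wy":0,"wz":0,"tx":0,"ty":0,"tz":0.6,"gripper":-1},
  ],
)

```text
t: 7.5
ee_pos: [0.5344, -0.0362, 0.0225]
tcp_rot: [3.14, 0.0, 1.583]
wrist_force: [0.8, -0.4, -0.6]
finger_gap: 0.069
gripper_force: 25.0
```

carry_out(
  rows=[
    {"wx":0,"wy":0,"wz":0,"tx":0,"ty":0,"tz":1.0,"gripper":-1},
    {"wx":0,"wy":0,"wz":0,"tx":0,"ty":0,"tz":1.4,"gripper":-1},
    {"wx":0,"wy":0,"wz":0,"tx":0,"ty":0,"tz":1.4,"gripper":-1},
    {"wx":0,"wy":0,"wz":0,"tx":0,"ty":0,"tz":1.4,"gripper":-1},
  ],
)

```text
t: 7.9
ee_pos: [0.5343, -0.0363, 0.0211]
tcp_rot: [3.14, 0.0, 1.583]
wrist_force: [0.4, 0.4, 0.5]
finger_gap: 0.0693
gripper_force: 25.0
```

carry_out(
  rows=[
    {"wx":0,"wy":0,"wz":0,"tx":0,"ty":0,"tz":0.5,"gripper":-1},
    {"wx":0,"wy":0,"wz":0,"tx":0,"ty":0,"tz":0.5,"gripper":-1},
    {"wx":0,"wy":0,"wz":0,"tx":0,"ty":0,"tz":0.5,"gripper":-1},
  ],
)

```text
t: 8.2
ee_pos: [0.5343, -0.0362, 0.0206]
tcp_rot: [3.14, 0.0, 1.583]
wrist_force: [-0.4, 0.5, -0.0]
finger_gap: 0.0692
gripper_force: 25.0
```

carry_out(
  rows=[
    {"wx":0,"wy":0,"wz":0,"tx":0,"ty":0,"tz":0.5,"gripper":-1},
    {"wx":0,"wy":0,"wz":0,"tx":0,"ty":0,"tz":0.5,"gripper":-1},
    {"wx":0,"wy":0,"wz":0,"tx":0,"ty":0,"tz":0.5,"gripper":-1},
  ],
)

```text
t: 8.5
ee_pos: [0.5344, -0.0363, 0.0201]
tcp_rot: [3.14, 0.0, 1.583]
wrist_force: [0.7, 0.3, -0.3]
finger_gap: 0.069
gripper_force: 25.0
```

carry_out(
  rows=[
    {"wx":0,"wy":0,"wz":0,"tx":0,"ty":0,"tz":0.5,"gripper":-1},
    {"wx":0,"wy":0,"wz":0,"tx":0,"ty":0,"tz":0.5,"gripper":-1},
    {"wx":0,"wy":0,"wz":0,"tx":0,"ty":0,"tz":0.5,"gripper":-1},
  ],
)

```text
t: 8.8
ee_pos: [0.5344, -0.0363, 0.0197]
tcp_rot: [3.14, 0.0, 1.583]
wrist_force: [-0.2, -0.3, 0.8]
finger_gap: 0.0692
gripper_force: 25.0
```

carry_out(
  rows=[
    {"wx":0,"wy":0,"wz":0,"tx":0,"ty":0,"tz":0.4,"gripper":-1},
    {"wx":0,"wy":0,"wz":0,"tx":0,"ty":0,"tz":0.4,"gripper":-1},
    {"wx":0,"wy":0,"wz":0,"tx":0,"ty":0,"tz":0.4,"gripper":-1},
  ],
)

```text
t: 9.1
ee_pos: [0.5344, -0.0363, 0.0193]
tcp_rot: [3.14, 0.0, 1.583]
wrist_force: [-0.8, -0.8, 0.4]
finger_gap: 0.0691
gripper_force: 25.0
```

carry_out(
  rows=[
    {"wx":0,"wy":0,"wz":0,"tx":0,"ty":0,"tz":0.4,"gripper":-1},
    {"wx":0,"wy":0,"wz":0,"tx":0,"ty":0,"tz":0.4,"gripper":-1},
    {"wx":0,"wy":0,"wz":0,"tx":0,"ty":0,"tz":0.4,"gripper":-1},
  ],
)

```text
t: 9.4
ee_pos: [0.5344, -0.0363, 0.0188]
tcp_rot: [3.14, 0.0, 1.583]
wrist_force: [-0.9, -1.8, 0.5]
finger_gap: 0.0689
gripper_force: 25.0
```

```bash
python3 - <<'E'
from h import *
for _ in range(3):
  ctrl.get_image("side");s=ctrl.state();print(s["wrist_force"].round(2),s["wrist_torque"].round(3),s["ee_pos"])
im=ctrl.get_image("side");u=proj("side",[[.53,-.01,.03]])[0].astype(int);print(u)
cv2.imwrite("pics/s6.png",cv2.resize(im[u[1]-30:u[1]+30,u[0]-40:u[0]+40],(800,600),interpolation=cv2.INTER_CUBIC))
E
```

```text
[-0.32  0.24  0.74] [-0.171 -0.033  0.059] [ 0.53442247 -0.03631652  0.01883428]
[-1.3  -2.05  1.12] [-0.131 -0.019  0.029] [ 0.53444319 -0.03629235  0.01884168]
[ 0.5  -0.54  0.24] [-0.195 -0.027 -0.021] [ 0.53438783 -0.03630217  0.01881699]
[307 166]
```

carry_out(
  rows=[
    {"wx":0,"wy":0,"wz":0,"tx":0,"ty":-0.3,"tz":-1.0,"gripper":-1},
    {"wx":0,"wy":0,"wz":0,"tx":3,"ty":-0.6,"tz":-1.0,"gripper":-1},
    {"wx":0,"wy":0,"wz":0,"tx":9,"ty":-0.8,"tz":-1.0,"gripper":-1},
    {"wx":0,"wy":0,"wz":0,"tx":15,"ty":-0.9,"tz":-1.0,"gripper":-1},
    {"wx":0,"wy":0,"wz":0,"tx":21,"ty":-1.0,"tz":-1.0,"gripper":-1},
    {"wx":0,"wy":0,"wz":0,"tx":27,"ty":-1.2,"tz":-1.0,"gripper":-1},
    {"wx":0,"wy":0,"wz":0,"tx":33,"ty":-1.3,"tz":-1.0,"gripper":-1},
    {"wx":0,"wy":0,"wz":0,"tx":39,"ty":-1.4,"tz":-1.0,"gripper":-1},
    {"wx":0,"wy":0,"wz":0,"tx":45,"ty":-1.5,"tz":-1.0,"gripper":-1},
    {"wx":0,"wy":0,"wz":0,"tx":51,"ty":-1.7,"tz":-1.0,"gripper":-1},
    {"wx":0,"wy":0,"wz":0,"tx":57,"ty":-1.8,"tz":-1.0,"gripper":-1},
    {"wx":0,"wy":0,"wz":0,"tx":60,"ty":-1.9,"tz":-1.0,"gripper":-1},
  ],
)

```text
t: 10.8
ee_pos: [0.5321, 0.024, 0.0203]
tcp_rot: [3.139, 0.001, 1.584]
wrist_force: [-1.2, -4.4, 5.2]
finger_gap: 0.0693
gripper_force: 25.0
```

```bash
python3 - <<'E'
from h import *
import pickle
info=ctrl.camera_info("wrist");im=ctrl.get_image("wrist");cv2.imwrite("pics/w7.png",im);pickle.dump(info,open("w7.pkl","wb"))
s=ctrl.state();print(s["ee_pos"],s["tcp_rot"],s["wrist_force"].round(2),s["wrist_torque"].round(3),s["finger_gap"])
# drive vs cradle lateral: low-saturation-white label columns & dark edges at some rows
g=cv2.cvtColor(im,cv2.COLOR_BGR2GRAY)
q=proj("wrist",[[.53,.04+.0,.024],[.53,0.0,.024],[.53,-.02,.024]],info).round(0);print(q)
for r in q[:,1].astype(int):print(r,g[r,200:330:2].tolist())
E
```

```text
[0.53204329 0.02438405 0.02023669] [3.13883485e+00 3.48949765e-04 1.58402357e+00] [ 0.97 -2.18  5.48] [-0.559 -0.022  0.022] 0.0696618564986443
[[258. 208.]
 [257. 261.]
 [257. 285.]]
208 [165, 166, 165, 165, 162, 106, 95, 97, 96, 104, 171, 212, 214, 214, 214, 214, 205, 162, 105, 117, 170, 211, 215, 216, 210, 171, 194, 200, 214, 196, 181, 206, 215, 217, 216, 215, 216, 216, 217, 216, 216, 216, 216, 215, 215, 215, 216, 216, 214, 186, 112, 102, 97, 99, 101, 152, 161, 159, 149, 153, 160, 161, 150, 137, 140]
261 [48, 60, 132, 134, 133, 128, 132, 135, 137, 138, 137, 138, 136, 134, 133, 136, 136, 136, 140, 139, 139, 138, 136, 136, 137, 138, 139, 136, 141, 138, 137, 134, 138, 140, 143, 137, 140, 139, 135, 135, 138, 135, 139, 139, 140, 145, 148, 145, 147, 145, 143, 141, 144, 146, 145, 145, 142, 143, 133, 60, 48, 52, 48, 47, 47]
285 [85, 92, 86, 87, 88, 84, 88, 87, 91, 93, 90, 87, 86, 87, 90, 89, 88, 90, 89, 90, 87, 89, 90, 87, 89, 90, 88, 92, 90, 90, 91, 89, 89, 91, 91, 90, 91, 90, 91, 91, 89, 92, 91, 88, 88, 88, 91, 87, 87, 90, 88, 91, 89, 88, 88, 91, 85, 87, 87, 87, 90, 89, 88, 87, 88]
```

```bash
cat > lat.py <<'E'
from h import *
def lat(im,info,z=.024,thr=128):
    g=cv2.GaussianBlur(cv2.cvtColor(im,cv2.COLOR_BGR2GRAY),(3,3),0).astype(float);M=[]
    for y in np.arange(.03,.09,.003):
        c=.5327-.0331*y;e=[]
        for sg in(-1,1):
            p=proj("wrist",[[c+sg*.0325,y,z],[c+sg*.041,y,z]],info)
            t=np.linspace(0,1,60);uv=p[0]+(p[1]-p[0])*t[:,None]
            v=cv2.remap(g.astype(np.float32),uv[:,:1].astype(np.float32),uv[:,1:].astype(np.float32),1)[:,0]
            k=np.nonzero(v>thr)[0];e.append(ray("wrist",uv[k[0]],z,info)[0] if len(k) and k[0]>0 else None)
        if e[0] is not None and e[1] is not None:
            m=(e[0]+e[1])/2;M.append((y,m[0]-c,e[1][0]-e[0][0]))
    M=np.array(M);M=M[abs(M[:,2]-.070)<.002];a=np.polyfit(M[:,0],M[:,1],1)
    print("n",len(M),"lateral(mm) at y .03,.09",(np.polyval(a,[.03,.09])*1000).round(2),"extra yaw deg",-np.degrees(a[0]).round(2),"w",M[:,2].mean())
E
python3 - <<'E'
from lat import *
import pickle
lat(cv2.imread("pics/w7.png"),pickle.load(open("w7.pkl","rb")))
E
```

```text
n 17 lateral(mm) at y .03,.09 [-0.26 -0.32] extra yaw deg 0.06 w 0.06919500317894817
```

Aligned within 0.3 mm. Ease up 0.4 mm and continue to just before the contacts.

carry_out(
  rows=[
    {"wx":0,"wy":0,"wz":0,"tx":4,"ty":-0.1,"tz":-0.4,"gripper":-1},
    {"wx":0,"wy":0,"wz":0,"tx":9,"ty":-0.2,"tz":-0.4,"gripper":-1},
    {"wx":0,"wy":0,"wz":0,"tx":14,"ty":-0.3,"tz":-0.4,"gripper":-1},
    {"wx":0,"wy":0,"wz":0,"tx":19,"ty":-0.4,"tz":-0.4,"gripper":-1},
    {"wx":0,"wy":0,"wz":0,"tx":24,"ty":-0.5,"tz":-0.4,"gripper":-1},
    {"wx":0,"wy":0,"wz":0,"tx":28,"ty":-0.6,"tz":-0.4,"gripper":-1},
    {"wx":0,"wy":0,"wz":0,"tx":32,"ty":-0.7,"tz":-0.4,"gripper":-1},
    {"wx":0,"wy":0,"wz":0,"tx":36,"ty":-0.8,"tz":-0.4,"gripper":-1},
    {"wx":0,"wy":0,"wz":0,"tx":40,"ty":-0.8,"tz":-0.4,"gripper":-1},
    {"wx":0,"wy":0,"wz":0,"tx":40,"ty":-0.8,"tz":-0.4,"gripper":-1},
  ],
)

```text
t: 11.85
ee_pos: [0.5304, 0.0645, 0.0203]
tcp_rot: [3.14, -0.001, 1.583]
wrist_force: [0.6, -1.5, 4.7]
finger_gap: 0.0694
gripper_force: 25.0
```

carry_out(
  rows=[
    {"wx":0,"wy":0,"wz":0,"tx":3,"ty":-0.1,"tz":-0.4,"gripper":-1},
    {"wx":0,"wy":0,"wz":0,"tx":6,"ty":-0.1,"tz":-0.4,"gripper":-1},
    {"wx":0,"wy":0,"wz":0,"tx":9,"ty":-0.2,"tz":-0.4,"gripper":-1},
    {"wx":0,"wy":0,"wz":0,"tx":12,"ty":-0.3,"tz":-0.4,"gripper":-1},
    {"wx":0,"wy":0,"wz":0,"tx":15,"ty":-0.3,"tz":-0.4,"gripper":-1},
    {"wx":0,"wy":0,"wz":0,"tx":18,"ty":-0.4,"tz":-0.4,"gripper":-1},
    {"wx":0,"wy":0,"wz":0,"tx":20,"ty":-0.4,"tz":-0.4,"gripper":-1},
    {"wx":0,"wy":0,"wz":0,"tx":22,"ty":-0.5,"tz":-0.4,"gripper":-1},
    {"wx":0,"wy":0,"wz":0,"tx":22,"ty":-0.5,"tz":-0.4,"gripper":-1},
  ],
)

```text
t: 12.75
ee_pos: [0.5294, 0.0863, 0.0204]
tcp_rot: [3.14, -0.001, 1.583]
wrist_force: [1.1, 1.0, -2.5]
finger_gap: 0.0691
gripper_force: 25.0
```

```bash
python3 - <<'E'
from lat import *
info=ctrl.camera_info("wrist");im=ctrl.get_image("wrist");cv2.imwrite("pics/w8.png",im)
for _ in range(3):
  s=ctrl.state();print(s["ee_pos"],s["tcp_rot"][2],s["wrist_force"].round(2),s["wrist_torque"].round(3));ctrl.get_image("side")
lat(im,info)
E
```

```text
[0.52942091 0.08628096 0.02037462] 1.5830017757022743 [ 0.86  0.52 -2.47] [ 0.083 -0.289 -0.045]
[0.52942288 0.0862828  0.02039796] 1.5829588285173166 [ 1.08  0.71 -2.39] [ 0.143 -0.332 -0.078]
[0.52943034 0.08622954 0.0203846 ] 1.5828005831655003 [ 0.42  0.8  -1.53] [ 0.223 -0.247 -0.062]
n 1 lateral(mm) at y .03,.09 [-0.56 -0.89] extra yaw deg 0.32 w 0.06917813409162749lat.py:13: RankWarning: Polyfit may be poorly conditioned
  M=np.array(M);M=M[abs(M[:,2]-.070)<.002];a=np.polyfit(M[:,0],M[:,1],1)
```

carry_out(
  rows=[
    {"wx":0,"wy":0,"wz":0,"tx":2,"ty":0,"tz":0.1,"gripper":-1},
    {"wx":0,"wy":0,"wz":0,"tx":4,"ty":-0.1,"tz":0.1,"gripper":-1},
    {"wx":0,"wy":0,"wz":0,"tx":6,"ty":-0.1,"tz":0.1,"gripper":-1},
    {"wx":0,"wy":0,"wz":0,"tx":6,"ty":-0.1,"tz":0.1,"gripper":-1},
  ],
)

```text
t: 13.35
ee_pos: [0.5293, 0.092, 0.0205]
tcp_rot: [3.14, 0.0, 1.584]
wrist_force: [0.4, -0.9, -0.5]
finger_gap: 0.069
gripper_force: 25.0
```

carry_out(
  rows=[
    {"wx":0,"wy":0,"wz":0,"tx":1,"ty":0,"tz":0,"gripper":-1},
    {"wx":0,"wy":0,"wz":0,"tx":2,"ty":0,"tz":0,"gripper":-1},
    {"wx":0,"wy":0,"wz":0,"tx":2,"ty":0,"tz":0,"gripper":-1},
  ],
)

```text
t: 13.65
ee_pos: [0.5293, 0.0939, 0.0204]
tcp_rot: [3.14, 0.0, 1.583]
wrist_force: [0.4, -0.0, -1.7]
finger_gap: 0.0692
gripper_force: 25.0
```

carry_out(
  rows=[
    {"wx":0,"wy":0,"wz":0,"tx":1,"ty":0,"tz":0,"gripper":-1},
    {"wx":0,"wy":0,"wz":0,"tx":2,"ty":0,"tz":0,"gripper":-1},
    {"wx":0,"wy":0,"wz":0,"tx":2,"ty":0,"tz":0,"gripper":-1},
  ],
)

```text
t: 13.95
ee_pos: [0.5292, 0.0959, 0.0204]
tcp_rot: [3.14, -0.0, 1.583]
wrist_force: [-0.1, 0.1, -1.5]
finger_gap: 0.069
gripper_force: 25.0
```

Nose at about x = +0.053, no contact yet; keep feeling forward.

carry_out(
  rows=[
    {"wx":0,"wy":0,"wz":0,"tx":1,"ty":0,"tz":0,"gripper":-1},
    {"wx":0,"wy":0,"wz":0,"tx":2,"ty":-0.1,"tz":0,"gripper":-1},
    {"wx":0,"wy":0,"wz":0,"tx":2,"ty":-0.1,"tz":0,"gripper":-1},
  ],
)

```text
t: 14.25
ee_pos: [0.5292, 0.0973, 0.0204]
tcp_rot: [3.14, 0.001, 1.584]
wrist_force: [0.8, -2.9, -1.4]
finger_gap: 0.069
gripper_force: 25.0
```

carry_out(
  rows=[
    {"wx":0,"wy":0,"wz":0,"tx":1,"ty":0,"tz":0,"gripper":-1},
    {"wx":0,"wy":0,"wz":0,"tx":1.5,"ty":0,"tz":0,"gripper":-1},
    {"wx":0,"wy":0,"wz":0,"tx":1.5,"ty":0,"tz":0,"gripper":-1},
  ],
)

```text
t: 14.55
ee_pos: [0.5292, 0.0983, 0.0204]
tcp_rot: [3.14, 0.002, 1.584]
wrist_force: [0.1, -6.1, -1.6]
finger_gap: 0.0692
gripper_force: 25.0
```

carry_out(
  rows=[
    {"wx":0,"wy":0,"wz":0,"tx":1,"ty":0,"tz":0,"gripper":-1},
    {"wx":0,"wy":0,"wz":0,"tx":1.5,"ty":0,"tz":0,"gripper":-1},
    {"wx":0,"wy":0,"wz":0,"tx":1.5,"ty":0,"tz":0,"gripper":-1},
  ],
)

```text
t: 14.85
ee_pos: [0.5291, 0.0994, 0.0204]
tcp_rot: [3.14, 0.002, 1.584]
wrist_force: [0.1, -5.9, -0.8]
finger_gap: 0.0689
gripper_force: 25.0
```

Touched at TCP y ≈ 0.097; pressing in small steps.

carry_out(
  rows=[
    {"wx":0,"wy":0,"wz":0,"tx":1,"ty":0,"tz":0,"gripper":-1},
    {"wx":0,"wy":0,"wz":0,"tx":2,"ty":0,"tz":0,"gripper":-1},
    {"wx":0,"wy":0,"wz":0,"tx":2,"ty":0,"tz":0,"gripper":-1},
    {"wx":0,"wy":0,"wz":0,"tx":2,"ty":0,"tz":0,"gripper":-1},
  ],
)

```text
t: 15.25
ee_pos: [0.5291, 0.101, 0.0204]
tcp_rot: [3.14, 0.003, 1.585]
wrist_force: [0.9, -7.9, -2.2]
finger_gap: 0.0694
gripper_force: 25.0
```

carry_out(
  rows=[
    {"wx":0,"wy":0,"wz":0,"tx":1,"ty":0,"tz":0,"gripper":-1},
    {"wx":0,"wy":0,"wz":0,"tx":2,"ty":0,"tz":0,"gripper":-1},
    {"wx":0,"wy":0,"wz":0,"tx":2,"ty":0,"tz":0,"gripper":-1},
    {"wx":0,"wy":0,"wz":0,"tx":2,"ty":0,"tz":0,"gripper":-1},
  ],
)

```text
t: 15.65
ee_pos: [0.5291, 0.1025, 0.0204]
tcp_rot: [3.14, 0.004, 1.585]
wrist_force: [-0.2, -8.4, -1.0]
finger_gap: 0.0695
gripper_force: 24.9
```

```bash
python3 - <<'E'
from h import *
F=[]
for k in range(4):
  im=ctrl.get_image("wrist");s=ctrl.state();F.append(s["wrist_force"])
print(np.mean(F,0),s["ee_pos"])
cv2.imwrite("pics/w9.png",im)
E
```

```text
[ 0.47383415 -8.760883   -1.75404301] [0.52910698 0.10245246 0.02038615]
```

carry_out(
  rows=[
    {"wx":0,"wy":0,"wz":0,"tx":1,"ty":0,"tz":0,"gripper":-1},
    {"wx":0,"wy":0,"wz":0,"tx":2,"ty":0,"tz":0,"gripper":-1},
    {"wx":0,"wy":0,"wz":0,"tx":3,"ty":0,"tz":0,"gripper":-1},
    {"wx":0,"wy":0,"wz":0,"tx":3,"ty":0,"tz":0,"gripper":-1},
    {"wx":0,"wy":0,"wz":0,"tx":3,"ty":0,"tz":0,"gripper":-1},
  ],
)

```text
t: 16.35
ee_pos: [0.529, 0.1047, 0.0204]
tcp_rot: [3.14, 0.005, 1.585]
wrist_force: [0.6, -11.4, -1.7]
finger_gap: 0.0691
gripper_force: 24.9
```

```bash
cat > meas.py <<'E'
from h import *
import sys
F=[]
for k in range(4):
  im=ctrl.get_image("wrist");s=ctrl.state();F.append(s["wrist_force"])
print(np.mean(F,0),s["ee_pos"],s["tcp_rot"])
cv2.imwrite(f"pics/{sys.argv[1]}.png",im)
# brightness profile along gate wing, beside the arm, both sides
g=cv2.cvtColor(im,cv2.COLOR_BGR2GRAY)
for dx in(-.014,.0145):
  ys=np.arange(.05,.10,.002);P=np.c_[.5327-.0331*ys+dx,ys,np.full(len(ys),.028)];uv=proj("wrist",P).astype(np.float32)
  print(cv2.remap(g,uv[:,:1],uv[:,1:],1)[:,0].tolist())
E
python3 meas.py w10
```

```text
[  0.62413182 -11.1880932   -1.28085719] [0.52902737 0.10470561 0.02037401] [3.14034877 0.00531396 1.58538605]
[130, 126, 125, 123, 109, 98, 93, 85, 82, 71, 141, 193, 194, 192, 192, 192, 189, 196, 175, 103, 96, 124, 212, 213, 120]
[130, 128, 127, 124, 110, 102, 94, 90, 84, 74, 113, 193, 195, 192, 193, 191, 188, 192, 186, 126, 95, 97, 190, 216, 216]
```

carry_out(
  rows=[
    {"wx":0,"wy":0,"wz":0,"tx":0.7,"ty":0,"tz":0,"gripper":-1},
    {"wx":0,"wy":0,"wz":0,"tx":1.5,"ty":0,"tz":0,"gripper":-1},
    {"wx":0,"wy":0,"wz":0,"tx":1.5,"ty":0,"tz":0,"gripper":-1},
    {"wx":0,"wy":0,"wz":0,"tx":1.5,"ty":0,"tz":0,"gripper":-1},
  ],
)

```text
t: 16.95
ee_pos: [0.5291, 0.1058, 0.0206]
tcp_rot: [3.14, 0.006, 1.586]
wrist_force: [0.7, -12.3, -0.4]
finger_gap: 0.0694
gripper_force: 24.9
```

```bash
python3 meas.py w11
```

```text
[-2.48576431e-01 -1.24431232e+01  2.01311646e-03] [0.52906083 0.10572653 0.02055056] [3.14026834 0.00617251 1.5857914 ]
[131, 128, 126, 126, 116, 103, 96, 90, 84, 76, 76, 162, 164, 163, 163, 163, 165, 192, 136, 110, 95, 99, 196, 217, 190]
[132, 128, 126, 125, 120, 108, 97, 94, 85, 77, 72, 156, 165, 165, 163, 164, 161, 188, 151, 83, 96, 95, 144, 214, 216]
```

Gate wing brightness changed (192→163) and its downward load vanished: it dropped. A hair more for margin, then release.

carry_out(
  rows=[
    {"wx":0,"wy":0,"wz":0,"tx":0.5,"ty":0,"tz":0,"gripper":-1},
    {"wx":0,"wy":0,"wz":0,"tx":0.5,"ty":0,"tz":0,"gripper":-1},
    {"wx":0,"wy":0,"wz":0,"tx":0.5,"ty":0,"tz":0,"gripper":-1},
  ],
)

```text
t: 17.45
ee_pos: [0.5291, 0.1061, 0.0206]
tcp_rot: [3.14, 0.006, 1.586]
wrist_force: [0.8, -12.0, -0.7]
finger_gap: 0.0694
gripper_force: 24.9
```

```bash
python3 meas.py w12; python3 - <<'E'
from h import *
a=[cv2.imread(f"pics/w{k}.png") for k in(9,12)]
u=proj("wrist",[[.53,.08,.028]])[0].astype(int);print(u)
cv2.imwrite("pics/c12.png",np.hstack([cv2.resize(i[max(u[1]-60,0):u[1]+60,u[0]-80:u[0]+80],(400,300),interpolation=cv2.INTER_CUBIC) for i in a]))
E
```

```text
[  0.49625558 -12.00748968   0.05371483] [0.52903232 0.10612182 0.02055437] [3.14031303 0.00637979 1.58586088]
[132, 129, 126, 125, 118, 105, 97, 91, 85, 78, 72, 160, 164, 163, 164, 162, 165, 192, 130, 122, 95, 94, 185, 217, 203]
[133, 130, 127, 127, 122, 109, 98, 95, 89, 79, 69, 136, 165, 164, 164, 164, 160, 185, 152, 82, 96, 96, 124, 210, 217]
[261 266]
```

View pics/c12.png

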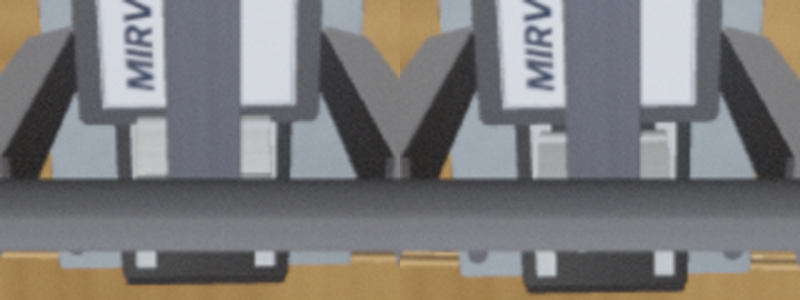

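Left (before): gate wings rest bright on the drive's rear edge (205,145); right: gate dropped, darker and lower, with a dark gap behind the drive's rear edge (605,130). Release and retreat upward.

carry_out(
  rows=[
    {"wx":0,"wy":0,"wz":0,"tx":0,"ty":0,"tz":0,"gripper":0.6},
    {"wx":0,"wy":0,"wz":0,"tx":0,"ty":0,"tz":0,"gripper":1},
    {"wx":0,"wy":0,"wz":0,"tx":0,"ty":0,"tz":0,"gripper":1},
    {"wx":0,"wy":0,"wz":0,"tx":0,"ty":0,"tz":0,"gripper":1},
    {"wx":0,"wy":0,"wz":0,"tx":0,"ty":0,"tz":0,"gripper":1},
    {"wx":0,"wy":0,"wz":0,"tx":0,"ty":0,"tz":0,"gripper":1},
  ],
)

```text
t: 18.25
ee_pos: [0.5291, 0.11, 0.0205]
tcp_rot: [3.14, -0.0, 1.584]
wrist_force: [-0.8, -0.4, 0.2]
finger_gap: 0.0943
gripper_force: 0.0
```

carry_out(
  rows=[
    {"wx":0,"wy":0,"wz":0,"tx":-1.5,"ty":0,"tz":-4,"gripper":1},
    {"wx":0,"wy":0,"wz":0,"tx":-1.5,"ty":0,"tz":-12,"gripper":1},
    {"wx":0,"wy":0,"wz":0,"tx":-1.5,"ty":0,"tz":-25,"gripper":1},
    {"wx":0,"wy":0,"wz":0,"tx":-1.5,"ty":0,"tz":-45,"gripper":1},
    {"wx":0,"wy":0,"wz":0,"tx":-1.5,"ty":0,"tz":-70,"gripper":1},
    {"wx":0,"wy":0,"wz":0,"tx":-30,"ty":0,"tz":-105,"gripper":1},
    {"wx":0,"wy":0,"wz":0,"tx":-60,"ty":0,"tz":-140,"gripper":1},
    {"wx":0,"wy":0,"wz":0,"tx":-90,"ty":0,"tz":-170,"gripper":1},
    {"wx":0,"wy":0,"wz":0,"tx":-90,"ty":0,"tz":-170,"gripper":1},
    {"wx":0,"wy":0,"wz":0,"tx":-90,"ty":0,"tz":-170,"gripper":1},
  ],
)

```text
t: 19.25
ee_pos: [0.53, 0.0196, 0.1913]
tcp_rot: [3.138, -0.0, 1.582]
wrist_force: [-0.3, 1.2, -0.7]
finger_gap: 0.0938
gripper_force: 0.0
```

```bash
python3 - <<'E'
from lat import *
info=ctrl.camera_info("wrist");im=ctrl.get_image("wrist");cv2.imwrite("pics/w13.png",im)
s=ctrl.state();print(s["ee_pos"],s["finger_gap"],s["wrist_force"])
g=cv2.cvtColor(im,cv2.COLOR_BGR2GRAY)
# rear edge of drive along y beside arm (label 20mm side), and gate wing brightness
for dx in(-.030,.030,-.0145,.0145):
  ys=np.arange(.06,.10,.0015);uv=proj("wrist",np.c_[.5327-.0331*ys+dx,ys,np.full(len(ys),.024)],info).astype(np.float32)
  print(dx,cv2.remap(g,uv[:,:1],uv[:,1:],1)[:,0].tolist())
for y0 in(.085,.09,.1,.11,.118):
  v=[]
  for sg in(-1,1):
    t=np.linspace(.030,.042,49);c=.5327-.0331*y0
    uv=proj("wrist",np.c_[c+sg*t,np.full(49,y0),np.full(49,.024)],info).astype(np.float32)
    b=cv2.remap(g,uv[:,:1],uv[:,1:],1)[:,0];k=np.nonzero(b>130)[0];k=k[k>4];v.append(sg*t[k[0]]*1000 if len(k) else None)
  print(y0,v)
E
```

```text
[0.52916219 0.02023075 0.19002809] 0.09408392220001913 [-0.14231792 -0.43737097 -0.60574824]
-0.03 [157, 157, 156, 157, 158, 157, 158, 159, 158, 159, 157, 159, 159, 157, 138, 103, 91, 90, 93, 103, 107, 109, 107, 105, 105, 102, 102]
0.03 [154, 154, 154, 153, 155, 152, 155, 155, 155, 157, 155, 157, 155, 155, 155, 148, 107, 92, 88, 88, 88, 89, 90, 90, 89, 88, 88]
-0.0145 [97, 97, 99, 108, 152, 187, 182, 165, 146, 154, 154, 154, 154, 160, 163, 114, 90, 91, 114, 172, 201, 202, 179, 167, 168, 150, 167]
0.0145 [93, 94, 92, 95, 125, 176, 184, 177, 159, 152, 154, 154, 154, 156, 166, 144, 99, 89, 94, 137, 192, 204, 205, 205, 206, 206, 206]
0.085 [np.float64(-36.25), np.float64(33.5)]
0.09 [np.float64(-36.25), np.float64(34.0)]
0.1 [np.float64(-36.25), np.float64(34.0)]
0.11 [np.float64(-36.5), np.float64(33.75)]
0.118 [np.float64(-36.25), np.float64(33.75)]
```

```bash
python3 -c "
from workcell import ctrl
print(ctrl.job_done())"
```

```text
the job is handed in; nothing more can be done
None
```

I slid the drive in contact end first; the camera shows the gate shut behind it and its rear end resting on the gate. I let go and handed the job in at about 19 s; the peak push was about 12.4 N (around 8–9 mm of contact travel), I moved no bystander knowingly, and no verdict was shown.

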